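Put the brass weights back in their block

TASK

The balance has been checked: put the four brass weights from the rubber mat back into the wooden weight block, each upright and right down in the pocket made for it, so that they stand in order from the largest to the smallest. Set them down without dropping them or tipping them over, and leave the stopwatch and the tweezers where they lie.

Things in the scene. Friction and masses are not known exactly. Their poses are not given: they have to be found in the camera images.
- weight_38: the largest of the four brass test weights (plain cylinder with a narrower knob on top), 38 mm in diameter, 43 mm high over the knob; the lower 26 mm are the straight body, to be gripped there by its sides. Origin: centre of the underside, z up. It stands upright on a black rubber mat 3 mm thick (170 x 200 mm).
- weight_30: the second largest of the four brass test weights (plain cylinder with a narrower knob on top), 30 mm in diameter, 34 mm high over the knob; the lower 20 mm are the straight body, to be gripped there by its sides. Origin: centre of the underside, z up. It stands upright on a black rubber mat 3 mm thick (170 x 200 mm).
- weight_24: the second smallest of the four brass test weights (plain cylinder with a narrower knob on top), 24 mm in diameter, 28 mm high over the knob; the lower 16 mm are the straight body, to be gripped there by its sides. Origin: centre of the underside, z up. It stands upright on a black rubber mat 3 mm thick (170 x 200 mm).
- weight_18: the smallest of the four brass test weights (plain cylinder with a narrower knob on top), 18 mm in diameter, 22 mm high over the knob; the lower 13 mm are the straight body, to be gripped there by its sides. Origin: centre of the underside, z up. It stands upright on a black rubber mat 3 mm thick (170 x 200 mm).
- pocket_38: the largest of four pockets in a row in a fixed wooden block: round dark grey cup, 44 mm wide at its floor, 50 mm at its mouth, outer rim 54 mm, 5 mm deep. Origin: centre of its floor, 9 mm above the worktop; z up, y along the row toward the largest. The block is 78 x 214 mm, its flat top 14 mm above the worktop; the pockets' centres lie 56, 49 and 43 mm apart from largest to smallest.
- pocket_30: the second largest of four pockets in a row in a fixed wooden block: round dark grey cup, 36 mm wide at its floor, 42 mm at its mouth, outer rim 46 mm, 5 mm deep. Origin: centre of its floor, 9 mm above the worktop; z up, y along the row toward the largest. Neighbours' weights leave about 22 mm between them: set down with the fingers across the row.
- pocket_24: the second smallest of four pockets in a row in a fixed wooden block: round dark grey cup, 30 mm wide at its floor, 36 mm at its mouth, outer rim 40 mm, 5 mm deep. Origin: centre of its floor, 9 mm above the worktop; z up, y along the row toward the largest. Keep the fingertips above the block's top, so at least 6 mm above the weight's underside.
- pocket_18: the smallest of four pockets in a row in a fixed wooden block: round dark grey cup, 24 mm wide at its floor, 30 mm at its mouth, outer rim 34 mm, 5 mm deep. Origin: centre of its floor, 9 mm above the worktop; z up, y along the row toward the largest. Keep the fingertips above the block's top, so 6 to 9 mm above the weight's underside.
- stopwatch: round black stopwatch with a yellow rim, 71 x 60 x 18 mm, lying on the worktop near the front; loose, to be left alone. Origin: centre of the underside.
- tweezers: steel tweezers, 127 mm long, 19 mm wide, 8 mm high, lying flat on the worktop; loose, to be left alone. Origin: centre of the underside, y along its length.

How it is judged:
By the outcome, as a careful person would: the job done as asked, in the order asked, and still so for the second after the job is handed in, with the robot touching nothing.
It also fails if it takes over 99 s, if anything falls off the work surface, if the arm or the gripper's body presses on something with over 40 N, if the wrist force passes 120 N, or if a joint passes its speed limit or range.

ROBOT

A 6-joint arm with a two-finger parallel gripper is mounted at the origin on a cart in front of the work surface, level with it; the furniture and walls round the work are solid. World frame = base frame: x ahead of the robot, y to its left, z up, the work surface at z = 0. Lengths are in m, angles in degrees, forces in N, time in s.
With the tool pointing down it reaches from about 0.375 to 0.9 m from the base axis. Payload 3.1 kg.
Tool frame: the origin (TCP) lies on the centre line of the jaws, within the pads' length; the fingertips stand 8 mm ahead of it and the grasp point (between the pads) lies 11 mm behind it; z points along the fingers, y is the line along which they close (so a half turn about z gives the same grasp; the last joint's range is limited). The gripper opens to 87 mm and grips with 3 to 60 N. Pads are 19 mm wide; open, the fingers measure 117 mm over their backs; the gripper's body (75 mm by 190 mm) begins 51 mm behind the grasp point.
Start: joints at [58.012, 30.224, 82.088, -0, 67.689, -10.227], TCP at [0.232, 0.58, 0.231] pointing down, gripper open.
Joint ranges: [-176.69, 176.69], [-43.24, 126.21], [12.49, 139.97], [-82, 262], [0, 151.66], [-163.58, 163.58]. Speed limits (degrees/s): [159.86, 159.86, 180, 180, 180, 180].

INTERFACE

Orientations are given as a 3x3 rotation matrix whose columns are the frame's x, y, z axes.
In Python, from rig import * gives the robot as it stands.
- The arm moves only by the tool step_arm, never from a script. Its argument "targets" is a list of rows, each a list of 5 numbers: the opening, from -1 (shut) to 1 (fully open), then the shift along the world's x, y, z normalised to -1 to 1, where 1 is 0.25 m, then the turn about the world's z normalised to -1 to 1, where 1 is 180 degrees. In form: [[fingers, x, y, z, turn], ...]. A call has 1 to 20 rows; each row is the pose to reach, as a shift and turn from the pose commanded when the call began, turning the shorter way round; what a row does not reach only later rows make up. A row lasts 1/10 s, in which the tool goes at most 50 mm and 8.59 degrees, less where a joint would pass 70% of its speed; a pose out of reach is approached as far as the arm can. A call with a number of a shift or a turn outside -1 to 1 is refused whole. A call with a gripper value outside its range is refused whole. The fingers move at their own pace and stop on an object; the grip force is fixed at half the most. Time passes only in rows, so rows that repeat a pose let the fingers close. It gives the time, the measured TCP pose, the force, the opening and the grip force at its end, in the units of the state.
- read_state(): the state, without advancing time (a new reading comes with each control period).
- capture(name): name is "scene" or "top" or "wrist"; returns a dict with "color" (400x640x3 uint8, red, green, blue), "mtx" (3x3 intrinsics, pixels), "pose" (4x4, takes a point from camera to world coordinates). Camera axes: x right, y down, z forward; pixel columns grow to the right and rows downward; lengths in m; the calibration is good to about 2 mm. A picture is of the moment at which its call begins. There is no depth.
- hand_in(): hands the job in; it is judged then, once.
The state is a dict: "time_s": time; "joint_positions": joint angles; "qvel": joint speeds; "tau": joint torques, N m; "position": TCP position; "tcp_rot": TCP orientation; "force": force on the tool from outside, world axes, zero at the start; "moment": the same for the moment, N m; "opening": opening from 0.0 (shut) to 1.0 (fully open); "grasp_force": force on a finger pad.
Only numpy, scipy, OpenCV 4.12 (cv2) and the standard library are available. Lean on these libraries where they do the work, as an engineer would, in place of code of your own. Each camera call takes 0.05 s, during which the arm holds its last target. There are 200 camera calls.

## Working session

There is one attempt and no reset: what is moved stays moved. The work goes in short steps, Python scripts to look and compute and a tool call to move; the robot and the scene stay as the last step left them, time stands still between calls to the robot, and variables do not carry over. Pictures are saved under pics/ and viewed, at most 14 in all, crops included, and the job is handed in when it is done.

Besides the shell and the picture viewer there is one more tool, called after "Emit:" as name(argument=value, ...), one argument or row to a line, values as JSON. step_arm: Moves the arm, as the interface text tells. Scaled input: -1 to 1 covers 0.25 m each way for a shift and 180 degrees each way for a turn. Its arguments: {"type":"object","properties":{"targets":{"type":"array","items":{"type":"array","items":{"type":"number"}}}},"required":["targets"]}

```bash
mkdir -p pics; python3 - <<'E'
from rig import *
import cv2
s=read_state();print(s)
for n in("top","scene"):
    c=capture(n);cv2.imwrite(f"pics/{n}0.png",c["color"][:,:,::-1]);print(n,c["mtx"].tolist(),c["pose"].round(4).tolist())
E
```

```text
{'time_s': 0.0, 'joint_positions': array([ 5.80109870e+01,  3.02795074e+01,  8.21565132e+01, -4.31515643e-04,
        6.76893042e+01, -1.02264301e+01]), 'qvel': array([-0.04484488, -0.02727459, -0.02397086,  0.02928516, -0.04785122,
        0.0103823 ]), 'tau': array([-6.95279209e-05, -4.40044141e+01, -1.76590991e+01,  6.31890236e-02,
        5.83882607e-02, -1.69502846e-04]), 'position': array([0.23130483, 0.57984936, 0.22956511]), 'tcp_rot': array([[-9.28728994e-01,  3.70757503e-01, -1.15284295e-03],
       [ 3.70759099e-01,  9.28727212e-01, -1.85887425e-03],
       [ 3.81485045e-04, -2.15381742e-03, -9.99997608e-01]]), 'force': array([0.37442674, 0.19049971, 0.08021417]), 'moment': array([-0.00648421,  0.00339748,  0.01246744]), 'grasp_force': 0.0, 'opening': 1.000592111213449}
top [[369.824690650887, 0.0, 319.72383377480725], [0.0, 369.824690650887, 205.91555092903977], [0.0, 0.0, 1.0]] [[0.0035, -0.9806, 0.1959, 0.3673], [-0.9999, -0.006, -0.0122, 0.0203], [0.0131, -0.1958, -0.9806, 0.8641], [0.0, 0.0, 0.0, 1.0]]
scene [[512.9269221317523, 0.0, 321.8303337106557], [0.0, 512.9269221317523, 197.19531796968462], [0.0, 0.0, 1.0]] [[-0.7197, -0.3435, 0.6034, -0.1566], [-0.694, 0.3319, -0.6389, 0.711], [0.0193, -0.8785, -0.4773, 0.5699], [0.0, 0.0, 0.0, 1.0]]
```

View pics/top0.png

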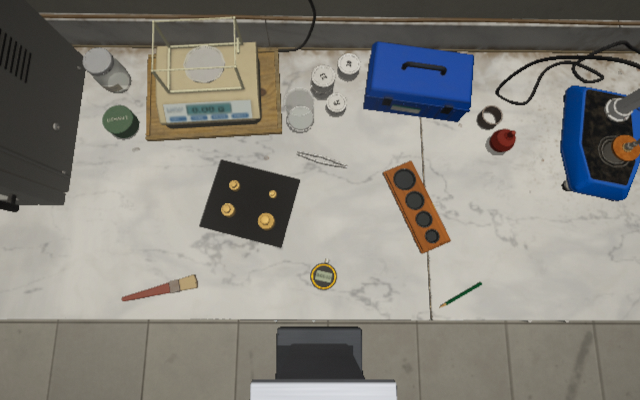

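View pics/scene0.png

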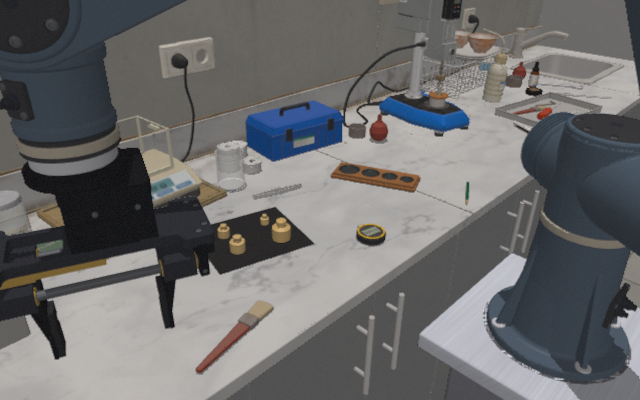

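Top view: weights at about (266,220), (228,210), (234,185) and (272,194); pockets from (404,179), the largest, to (432,236). The stopwatch is at (323,276) and the tweezers at (322,159). The scene view agrees.

```bash
cat > h.py <<'E'
from rig import *
import cv2, numpy as np
from scipy.optimize import least_squares
W={38:(.043,.026),30:(.034,.020),24:(.028,.016),18:(.022,.013)}
R={38:54,30:46,24:40,18:34}
def proj(c,P):
    T=np.linalg.inv(c["pose"]);q=(np.c_[P,np.ones(len(P))]@T.T)[:,:3]@c["mtx"].T
    return q[:,:2]/q[:,2:]
def ray(c,uv,z):
    d=c["pose"][:3,:3]@np.linalg.inv(c["mtx"])@np.r_[uv,1];o=c["pose"][:3,3]
    return o+d*(z-o[2])/d[2]
def ring(x,y,z,r):
    a=np.linspace(0,2*np.pi,40,endpoint=False);return np.c_[x+r*np.cos(a),y+r*np.sin(a),z+0*a]
def sil(c,xy,k,kind,z0):
    if kind=="w":
        H,b=W[k];r=k/2000
        L=[np.r_[ring(*xy,z0,r),ring(*xy,z0+b,r)],np.r_[ring(*xy,z0+b,r*.55),ring(*xy,z0+H,r*.55)]]
    else: L=[ring(*xy,.014,R[k]/2000)]
    m=np.zeros((1600,2560),np.uint8)
    for P in L: cv2.fillConvexPoly(m,cv2.convexHull((proj(c,P)*4+1.5).round().astype(np.int32)),1)
    M=cv2.moments(m,True);return np.array([M["m10"],M["m01"]])/M["m00"]/4-.375,M["m00"]/16
def blobs(c,kind,amin=30):
    hsv=cv2.cvtColor(c["color"],cv2.COLOR_RGB2HSV)
    m=cv2.inRange(hsv,(12,90,70),(32,255,255)) if kind=="w" else cv2.inRange(hsv,(0,0,0),(179,140,95))
    n,l,s,ce=cv2.connectedComponentsWithStats(m)
    return [(ce[i],s[i,4],s[i]) for i in range(1,n) if s[i,4]>=amin]
def locate(c,uv,k,kind,z0):
    xy=ray(c,uv,.014)[:2]
    for _ in range(5):
        p,a=sil(c,xy,k,kind,z0); xy=xy+ray(c,uv,.014)[:2]-ray(c,p,.014)[:2]
    return xy,a
E
python3 - <<'E'
from h import *
G={"top":dict(w={38:(266,220),30:(228,210),24:(234,185),18:(272,194)},p={38:(404,179),30:(415,201),24:(424,219),18:(432,236)}),
"scene":dict(w={38:(282,231),30:(237,244),24:(223,231),18:(265,220)},p={38:(347,171),30:(371,174),24:(391,177),18:(408,181)})}
for n in G:
    c=capture(n)
    for kd in "wp":
        B=blobs(c,kd)
        for k,g in G[n][kd].items():
            b=min(B,key=lambda b:np.hypot(*(b[0]-g)))
            xy,a=locate(c,b[0],k,kd,.003); print(n,kd,k,b[0].round(1),"area",b[1],"exp",a.round(0),xy.round(4))
    for nm,uv in (dict(sw=(323,276),tw=(322,159)) if n=="top" else {}).items(): print(nm,ray(c,np.array(uv),.01).round(3))
c=capture("top")["color"][150:260,190:460]
cv2.imwrite("pics/crop1.png",cv2.resize(c,(800,326),interpolation=2)[:,:,::-1])
E
```

```text
Traceback (most recent call last):
AttributeError: 'float' object has no attribute 'round'
```

```bash
cat > m.py <<'E'
from h import *
G={"top":dict(w={38:(266,220),30:(228,210),24:(234,185),18:(272,194)},p={38:(404,179),30:(415,201),24:(424,219),18:(432,236)}),
"scene":dict(w={38:(282,231),30:(237,244),24:(223,231),18:(265,220)},p={38:(347,171),30:(371,174),24:(391,177),18:(408,181)})}
for n in G:
    c=capture(n)
    for kd in "wp":
        B=blobs(c,kd)
        for k,g in G[n][kd].items():
            b=min(B,key=lambda b:np.hypot(*(b[0]-g)))
            xy,a=locate(c,b[0],k,kd,.003); print(n,kd,k,b[0].round(1),"area",b[1],"exp",round(a),xy.round(4))
    for nm,uv in (dict(sw=(323,276),tw=(322,159)) if n=="top" else {}).items(): print(nm,ray(c,np.array(uv),.01).round(3))
c=capture("top")["color"][150:260,190:460]
cv2.imwrite("pics/crop1.png",cv2.resize(c,(800,326),interpolation=2)[:,:,::-1])
E
python3 m.py
```

```text
top w 38 [265.9 220.8] area 246 exp 255 [0.5006 0.1341]
top w 30 [227.7 209.5] area 160 exp 167 [0.5273 0.2244]
top w 24 [234.1 185. ] area 102 exp 106 [0.587 0.213]
top w 18 [272.3 193.6] area 57 exp 59 [0.567 0.122]
top p 38 [404.2 178.9] area 380 exp 394 [ 0.6042 -0.1916]
top p 30 [414.4 200. ] area 281 exp 296 [ 0.5528 -0.2136]
top p 24 [423.5 218.8] area 215 exp 232 [ 0.5079 -0.2329]
top p 18 [431.6 235.7] area 158 exp 173 [ 0.4684 -0.2496]
sw [0.376 0.002 0.01 ]
tw [0.654 0.005 0.01 ]
scene w 38 [281.  230.4] area 409 exp 421 [0.4995 0.1334]
scene w 30 [236.9 244.2] area 278 exp 286 [0.5257 0.2235]
scene w 24 [223.2 231.1] area 165 exp 174 [0.5854 0.212 ]
scene w 18 [264.1 219.5] area 89 exp 92 [0.5656 0.1216]
scene p 38 [349.  168.9] area 152 exp 158 [ 0.603 -0.191]
scene p 30 [370.3 172.5] area 116 exp 120 [ 0.552 -0.214]
scene p 24 [389.2 175.9] area 90 exp 94 [ 0.507  -0.2325]
scene p 18 [406.4 178.9] area 66 exp 71 [ 0.4678 -0.2499]
```

View pics/crop1.png

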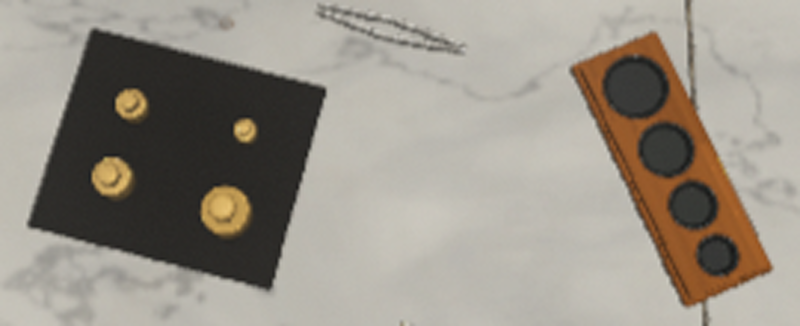

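The two cameras agree to within 1.7 mm and the areas and pocket spacings fit. Row direction is about 23.4°, so the closing axis should be at 113.4°, a turn of -134.8° from now (this keeps joint 6 central).

Emit:
step_arm(
  targets=[
    [0.5, 0.8, -0.9, -0.2, -0.749],
    [0.5, 0.8, -0.9, -0.2, -0.749],
    [0.5, 0.8, -0.9, -0.2, -0.749],
    [0.5, 0.8, -0.9, -0.2, -0.749],
    [0.5, 0.8, -0.9, -0.2, -0.749],
    [0.5, 0.8, -0.9, -0.2, -0.749],
    [0.5, 0.8, -0.9, -0.2, -0.749],
    [0.5, 0.8, -0.9, -0.2, -0.749],
    [0.5, 0.8, -0.9, -0.2, -0.749],
    [0.5, 0.8, -0.9, -0.2, -0.749],
    [0.5, 0.8, -0.9, -0.2, -0.749],
    [0.5, 0.8, -0.9, -0.2, -0.749],
    [0.5, 0.8, -0.9, -0.2, -0.749],
    [0.5, 0.8, -0.9, -0.2, -0.749],
    [0.5, 0.8, -0.9, -0.2, -0.749],
    [0.5, 0.8, -0.9, -0.2, -0.749],
    [0.5, 0.8, -0.9, -0.2, -0.749],
    [0.5, 0.8, -0.9, -0.2, -0.749],
  ],
)

```text
time_s: 2.1
position: [0.4317, 0.3555, 0.1805]
tcp_rot: [[0.917, 0.399, 0.0], [0.399, -0.917, 0.0], [0.0, -0.0, -1.0]]
force: [-0.0, 0.2, -0.3]
opening: 0.751
grasp_force: 0.0
```

Emit:
step_arm(
  targets=[
    [0.5, 0.273, -0.887, -0.322, 0],
    [0.5, 0.273, -0.887, -0.322, 0],
    [0.5, 0.273, -0.887, -0.322, 0],
    [0.5, 0.273, -0.887, -0.322, 0],
    [0.5, 0.273, -0.887, -0.322, 0],
    [0.5, 0.273, -0.887, -0.322, 0],
    [0.5, 0.273, -0.887, -0.322, 0],
    [0.5, 0.273, -0.887, -0.322, 0],
    [0.5, 0.273, -0.887, -0.322, 0],
    [0.5, 0.273, -0.887, -0.322, 0],
  ],
)

```text
time_s: 3.1
position: [0.4997, 0.1351, 0.1006]
tcp_rot: [[0.917, 0.4, 0.001], [0.4, -0.917, 0.0], [0.001, 0.0, -1.0]]
force: [0.9, 0.9, 0.9]
opening: 0.751
grasp_force: 0.0
```

```bash
python3 - <<'E'
from h import *
s=read_state();print(s["position"],s["joint_positions"].round(1))
c=capture("wrist");cv2.imwrite("pics/w1.png",c["color"][:,:,::-1])
X={38:(.5,.1338),30:(.5265,.224),24:(.5862,.2125),18:(.5663,.1218)}
B=blobs(c,"w",100)
for b in B: print(b[0].round(1),b[1],b[2][:4])
for k in X:
    p,a=sil(c,np.array(X[k]),k,"w",.003);print(k,"pred",p,a)
    if not B: continue
    b=min(B,key=lambda b:np.hypot(*(b[0]-p)));print(b[1],locate(c,b[0],k,"w",.003)[0])
E
```

```text
[0.49970711 0.13505052 0.10057438] [  2.7  33.6 104.    0.   42.4  69.2]
[273.5  63. ] 1052 [256  44  36  39]
[231.8 131.6] 1476 [210 112  45  41]
[370.4 137.5] 474 [358 126  26  24]
[323.3 206.5] 1947 [300 181  48  52]
[189.6 266.9] 689 [180 240  25  54]
[452.3 267.1] 692 [438 240  25  54]
[432.  312.1] 4735 [251 302 338  18]
38 pred [323.19496137 207.75725133] 1989.9375
1947 [0.50108375 0.13414016]
30 pred [231.29081261 132.48011364] 1457.5
1476 [0.5272744 0.2238468]
24 pred [273.0069983   63.89628272] 1031.5
1052 [0.58690851 0.21242085]
18 pred [369.93359898 137.978603  ] 466.625
474 [0.56678724 0.1215808 ]
```

View pics/w1.png

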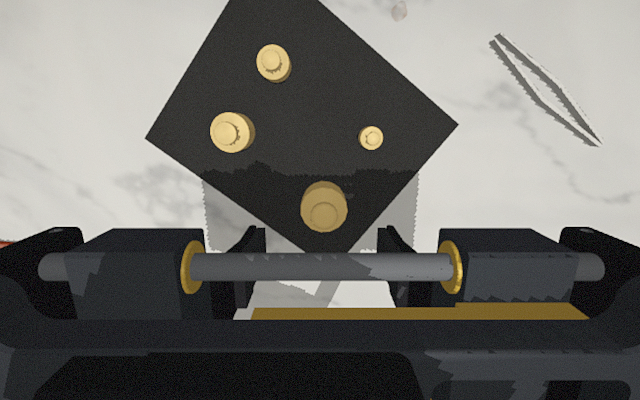

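Wrist view: the 38 weight sits at (323,207) between the fingers, and all three cameras agree to within about 1.5 mm. Now down to grip.

Emit:
step_arm(
  targets=[
    [0.5, 0.002, 0, -0.1, 0],
    [0.5, 0.002, 0, -0.2, 0],
    [0.5, 0.002, 0, -0.25, 0],
    [0.5, 0.002, 0, -0.29, 0],
    [0.5, 0.002, 0, -0.318, 0],
    [0.5, 0.002, 0, -0.318, 0],
    [0.5, 0.002, 0, -0.318, 0],
  ],
)

```text
time_s: 3.85
position: [0.5008, 0.1338, 0.0209]
tcp_rot: [[0.918, 0.398, 0.001], [0.398, -0.918, 0.0], [0.001, 0.0, -1.0]]
force: [0.3, 0.0, 0.2]
opening: 0.748
grasp_force: 0.0
```

Emit:
step_arm(
  targets=[
    [-0.5, 0, 0, 0, 0],
    [-0.5, 0, 0, 0, 0],
    [-0.5, 0, 0, 0, 0],
    [-0.5, 0, 0, 0, 0],
    [-0.5, 0, 0, 0, 0],
    [-0.5, 0, 0, 0, 0],
    [-0.5, 0, 0, 0, 0],
    [-0.5, 0, 0, 0, 0],
  ],
)

```text
time_s: 4.65
position: [0.5006, 0.1336, 0.0208]
tcp_rot: [[0.918, 0.398, 0.0], [0.398, -0.918, -0.0], [0.0, 0.0, -1.0]]
force: [-0.4, -0.7, 3.5]
opening: 0.425
grasp_force: 30.0
```

Emit:
step_arm(
  targets=[
    [-0.5, 0, 0, 0.06, 0],
    [-0.5, 0, 0, 0.16, 0],
    [-0.5, 0, 0, 0.28, 0],
    [-0.5, 0, 0, 0.32, 0],
    [-0.5, 0.04, -0.12, 0.32, 0],
    [-0.5, 0.08, -0.25, 0.32, 0],
    [-0.5, 0.13, -0.4, 0.32, 0],
    [-0.5, 0.18, -0.55, 0.32, 0],
    [-0.5, 0.23, -0.7, 0.32, 0],
    [-0.5, 0.27, -0.85, 0.32, 0],
    [-0.5, 0.3, -0.95, 0.32, 0],
    [-0.5, 0.32, -1, 0.32, 0],
    [-0.5, 0.32, -1, 0.32, 0],
    [-0.5, 0.32, -1, 0.32, 0],
  ],
)

```text
time_s: 6.05
position: [0.5791, -0.1149, 0.0997]
tcp_rot: [[0.918, 0.398, -0.003], [0.398, -0.918, 0.002], [-0.002, -0.003, -1.0]]
force: [0.4, 0.0, -3.5]
opening: 0.419
grasp_force: 30.0
```

Emit:
step_arm(
  targets=[
    [-0.5, 0.045, -0.15, 0, 0],
    [-0.5, 0.091, -0.298, 0, 0],
    [-0.5, 0.091, -0.298, 0, 0],
    [-0.5, 0.091, -0.298, -0.1, 0],
    [-0.5, 0.091, -0.298, -0.1, 0],
    [-0.5, 0.091, -0.298, -0.1, 0],
    [-0.5, 0.091, -0.298, -0.1, 0],
  ],
)

```text
time_s: 6.75
position: [0.6034, -0.1897, 0.0762]
tcp_rot: [[0.917, 0.399, 0.0], [0.399, -0.917, -0.0], [0.0, 0.0, -1.0]]
force: [0.3, 1.2, -3.0]
opening: 0.422
grasp_force: 30.0
```

```bash
python3 - <<'E'
from h import *
s=read_state();print(s["position"])
c=capture("wrist");cv2.imwrite("pics/w2.png",c["color"][:,:,::-1])
X={38:(.6036,-.1913),30:(.5524,-.2138),24:(.5075,-.2327),18:(.4681,-.2498)}
for k in X: print(k,sil(c,np.array(X[k]),k,"p",0))
E
```

```text
[ 0.6033539  -0.18965677  0.0761726 ]
38 (array([323.80467994, 214.16412325]), 3745.375)
30 (array([323.87143855, 280.01819106]), 2259.4375)
24 (array([323.11282119, 331.13978021]), 1471.5625)
18 (array([323.01922949, 372.19172782]), 936.875)
```

View pics/w2.png

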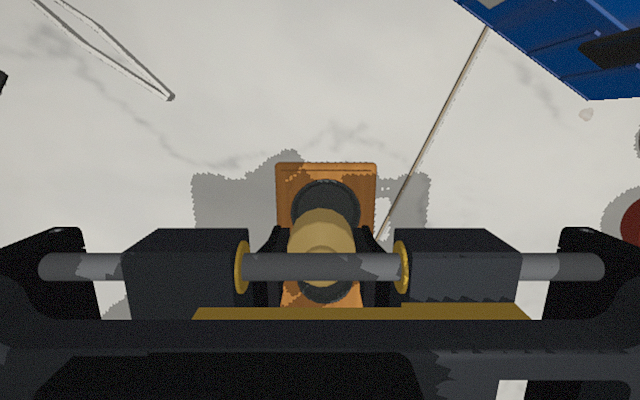

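Wrist view: the largest pocket spans columns 290–360 with its top at row 180, so it is centred near (325,214) as predicted. The weight hangs over it centrally.

Emit:
step_arm(
  targets=[
    [-0.5, 0.001, 0, -0.06, 0],
    [-0.5, 0.001, 0, -0.12, 0],
    [-0.5, 0.001, 0, -0.15, 0],
    [-0.5, 0.001, 0, -0.17, 0],
    [-0.5, 0.001, 0, -0.182, 0],
    [-0.5, 0.001, 0, -0.19, 0],
    [-0.5, 0.001, 0, -0.194, 0],
    [-0.5, 0.001, 0, -0.198, 0],
    [-0.5, 0.001, 0, -0.198, 0],
  ],
)

```text
time_s: 7.7
position: [0.6037, -0.191, 0.0268]
tcp_rot: [[0.918, 0.398, 0.001], [0.398, -0.918, -0.0], [0.0, 0.001, -1.0]]
force: [-1.3, 0.2, 0.8]
opening: 0.421
grasp_force: 30.0
```

Emit:
step_arm(
  targets=[
    [0.1, 0, 0, 0, 0],
    [0.1, 0, 0, 0, 0],
    [0.3, 0, 0, 0, 0],
    [0.4, 0, 0, 0, 0],
    [0.4, 0, 0, 0, 0],
    [0.4, 0, 0, 0.06, 0],
    [0.4, 0, 0, 0.15, 0],
    [0.4, 0, 0, 0.3, 0],
    [0.4, 0, 0, 0.3, 0],
    [0.4, 0, 0, 0.3, 0],
  ],
)

```text
time_s: 8.7
position: [0.6043, -0.1912, 0.1032]
tcp_rot: [[0.918, 0.398, 0.003], [0.398, -0.918, -0.002], [0.002, 0.003, -1.0]]
force: [-1.0, 0.8, -0.4]
opening: 0.701
grasp_force: 0.0
```

```bash
cat > chk.py <<'E'
from h import *
import sys
s=read_state();print(s["position"],s["opening"],s["force"].round(1))
X={38:(.6036,-.1913),30:(.5524,-.2138),24:(.5075,-.2327),18:(.4681,-.2498)}
for n in ("top","scene"):
    c=capture(n)
    for k in map(int,sys.argv[1:]):
        p,a=sil(c,np.array(X[k]),k,"w",.009);B=blobs(c,"w")
        b=min(B,key=lambda b:np.hypot(*(b[0]-p)));print(n,k,p.round(1),round(a),b[0].round(1),b[1],locate(c,b[0],k,"w",.009)[0].round(4))
E
python3 chk.py 38
```

```text
[ 0.60433253 -0.19123005  0.10317445] 0.7011557824173352 [-1.   0.8 -0.4]
top 38 [405.  178.1] 267 [553.5  21.5] 424 [ 1.0262 -0.5945]
scene 38 [349.  164.4] 262 [365.8 174.6] 973 [ 0.5364 -0.1767]
```

Emit:
step_arm(
  targets=[
    [0.25, -0.09, 0.2, 0, 0],
    [0.25, -0.093, 0.4, 0, 0],
    [0.25, -0.12, 0.6, 0, 0],
    [0.25, -0.15, 0.8, 0, 0],
    [0.25, -0.185, 1, 0, 0],
    [0.25, -0.185, 1, 0, 0],
  ],
)

```text
time_s: 9.4
position: [0.5534, 0.0645, 0.0997]
tcp_rot: [[0.915, 0.403, -0.006], [0.403, -0.915, 0.002], [-0.005, -0.004, -1.0]]
force: [-0.2, -0.3, 0.3]
opening: 0.626
grasp_force: 0.0
```

Emit:
step_arm(
  targets=[
    [0.25, -0.04, 0.2, 0, 0],
    [0.25, -0.08, 0.4, 0, 0],
    [0.25, -0.124, 0.6, 0, 0],
    [0.25, -0.124, 0.661, 0, 0],
    [0.25, -0.124, 0.661, 0, 0],
    [0.25, -0.124, 0.661, -0.1, 0],
    [0.25, -0.124, 0.661, -0.2, 0],
    [0.25, -0.124, 0.661, -0.2, 0],
    [0.25, -0.124, 0.661, -0.27, 0],
    [0.25, -0.124, 0.661, -0.31, 0],
    [0.25, -0.124, 0.661, -0.33, 0],
    [0.25, -0.124, 0.661, -0.33, 0],
    [0.25, -0.124, 0.661, -0.33, 0],
  ],
)

```text
time_s: 10.7
position: [0.5266, 0.2243, 0.0191]
tcp_rot: [[0.918, 0.397, 0.001], [0.397, -0.918, 0.0], [0.001, 0.0, -1.0]]
force: [0.7, -0.3, -0.3]
opening: 0.624
grasp_force: 0.0
```

```bash
sed -i 's/(12,90,70),(32,255,255)/(15,90,70),(32,255,255)/' h.py; python3 chk.py 38
```

```text
[0.52659447 0.22429799 0.01905195] 0.6243257322252153 [ 0.7 -0.3 -0.3]
top 38 [405.  178.1] 267 [404.8 178.4] 266 [ 0.6029 -0.1907]
scene 38 [349.  164.4] 262 [349.1 165. ] 219 [ 0.601  -0.1888]
```

The 38 is seated upright. Gripping the 30 and carrying it over.

Emit:
step_arm(
  targets=[
    [-0.7, 0, 0, 0, 0],
    [-0.7, 0, 0, 0, 0],
    [-0.7, 0, 0, 0, 0],
    [-0.7, 0, 0, 0, 0],
    [-0.7, 0, 0, 0, 0],
    [-0.7, 0, 0, 0, 0],
    [-0.7, 0, 0, 0, 0],
    [-0.7, 0, 0, 0.06, 0],
    [-0.7, 0, 0, 0.16, 0],
    [-0.7, 0, 0, 0.28, 0],
    [-0.7, 0, 0, 0.33, 0],
    [-0.7, 0, -0.12, 0.33, 0],
    [-0.7, 0.01, -0.27, 0.33, 0],
    [-0.7, 0.02, -0.43, 0.33, 0],
    [-0.7, 0.03, -0.6, 0.33, 0],
    [-0.7, 0.04, -0.75, 0.33, 0],
    [-0.7, 0.05, -0.9, 0.33, 0],
    [-0.7, 0.06, -1, 0.33, 0],
  ],
)

```text
time_s: 12.6
position: [0.541, -0.0279, 0.101]
tcp_rot: [[0.918, 0.396, -0.0], [0.396, -0.918, -0.0], [-0.0, 0.0, -1.0]]
force: [0.3, 0.3, -1.7]
opening: 0.329
grasp_force: 30.0
```

Emit:
step_arm(
  targets=[
    [-0.7, 0.01, -0.16, 0, 0],
    [-0.7, 0.02, -0.32, 0, 0],
    [-0.7, 0.03, -0.48, 0, 0],
    [-0.7, 0.04, -0.62, 0, 0],
    [-0.7, 0.044, -0.72, 0, 0],
    [-0.7, 0.044, -0.751, 0, 0],
    [-0.7, 0.044, -0.751, 0, 0],
    [-0.7, 0.044, -0.751, -0.1, 0],
    [-0.7, 0.044, -0.751, -0.18, 0],
    [-0.7, 0.044, -0.751, -0.22, 0],
    [-0.7, 0.044, -0.751, -0.25, 0],
    [-0.7, 0.044, -0.751, -0.27, 0],
    [-0.7, 0.044, -0.751, -0.285, 0],
    [-0.7, 0.044, -0.751, -0.295, 0],
    [-0.7, 0.044, -0.751, -0.302, 0],
    [-0.7, 0.044, -0.751, -0.307, 0],
    [-0.7, 0.044, -0.751, -0.308, 0],
    [-0.7, 0.044, -0.751, -0.308, 0],
  ],
)

```text
time_s: 14.4
position: [0.5524, -0.2135, 0.0247]
tcp_rot: [[0.918, 0.397, 0.001], [0.397, -0.918, -0.0], [0.0, 0.001, -1.0]]
force: [-0.9, 1.5, 3.0]
opening: 0.33
grasp_force: 30.0
```

Emit:
step_arm(
  targets=[
    [-0.1, 0, 0, 0, 0],
    [-0.1, 0, 0, 0, 0],
    [0.1, 0, 0, 0, 0],
    [0.25, 0, 0, 0, 0],
    [0.25, 0, 0, 0, 0],
    [0.25, 0, 0, 0.06, 0],
    [0.25, 0, 0, 0.15, 0],
    [0.25, 0, 0, 0.25, 0],
    [0.25, 0, 0, 0.308, 0],
    [0.25, 0, 0, 0.308, 0],
    [0.1, 0.02, 0.2, 0.308, 0],
    [0.1, 0.04, 0.4, 0.308, 0],
    [0.1, 0.06, 0.6, 0.308, 0],
    [0.1, 0.08, 0.8, 0.308, 0],
    [0.1, 0.08, 1, 0.308, 0],
    [0.1, 0.08, 1, 0.308, 0],
  ],
)

```text
time_s: 16.0
position: [0.5701, 0.0428, 0.1]
tcp_rot: [[0.915, 0.404, -0.003], [0.404, -0.915, 0.002], [-0.002, -0.003, -1.0]]
force: [-0.5, 0.6, 0.3]
opening: 0.55
grasp_force: 0.0
```

Emit:
step_arm(
  targets=[
    [0.1, 0.02, 0.2, 0, 0],
    [0.1, 0.04, 0.4, 0, 0],
    [0.1, 0.056, 0.6, 0, 0],
    [0.1, 0.056, 0.705, 0, 0],
    [0.1, 0.056, 0.705, 0, 0],
    [0.1, 0.056, 0.705, -0.1, 0],
    [0.1, 0.056, 0.705, -0.2, 0],
    [0.1, 0.056, 0.705, -0.26, 0],
    [0.1, 0.056, 0.705, -0.3, 0],
    [0.1, 0.056, 0.705, -0.32, 0],
    [0.1, 0.056, 0.705, -0.334, 0],
    [0.1, 0.056, 0.705, -0.334, 0],
    [0.1, 0.056, 0.705, -0.334, 0],
  ],
)

```text
time_s: 17.3
position: [0.5868, 0.213, 0.0183]
tcp_rot: [[0.918, 0.397, 0.001], [0.397, -0.918, 0.0], [0.001, 0.0, -1.0]]
force: [-0.2, -0.9, 0.2]
opening: 0.553
grasp_force: 0.0
```

```bash
python3 chk.py 38 30
```

```text
[0.58677329 0.21301714 0.01828929] 0.5532717114684413 [-0.2 -0.9  0.2]
top 38 [405.  178.1] 267 [404.8 178.4] 265 [ 0.6029 -0.1908]
top 30 [415.1 199.6] 168 [415.  199.8] 172 [ 0.5519 -0.2134]
scene 38 [349.  164.4] 262 [349.2 165. ] 220 [ 0.6008 -0.1888]
scene 30 [370.4 169.3] 169 [370.3 170. ] 136 [ 0.5501 -0.2108]
```

Emit:
step_arm(
  targets=[
    [-0.8, 0, 0, 0, 0],
    [-0.8, 0, 0, 0, 0],
    [-0.8, 0, 0, 0, 0],
    [-0.8, 0, 0, 0, 0],
    [-0.8, 0, 0, 0, 0],
    [-0.8, 0, 0, 0, 0],
    [-0.8, 0, 0, 0, 0],
    [-0.8, 0, 0, 0.06, 0],
    [-0.8, 0, 0, 0.16, 0],
    [-0.8, 0, 0, 0.28, 0],
    [-0.8, 0, 0, 0.334, 0],
    [-0.8, -0.02, -0.12, 0.334, 0],
    [-0.8, -0.04, -0.27, 0.334, 0],
    [-0.8, -0.06, -0.43, 0.334, 0],
    [-0.8, -0.08, -0.6, 0.334, 0],
    [-0.8, -0.11, -0.75, 0.334, 0],
    [-0.8, -0.14, -0.9, 0.334, 0],
    [-0.8, -0.16, -1, 0.334, 0],
  ],
)

```text
time_s: 19.2
position: [0.5455, -0.0393, 0.1013]
tcp_rot: [[0.918, 0.396, -0.0], [0.396, -0.918, -0.0], [-0.0, 0.0, -1.0]]
force: [0.1, 0.0, -0.7]
opening: 0.258
grasp_force: 30.0
```

Emit:
step_arm(
  targets=[
    [-0.8, -0.03, -0.16, 0, 0],
    [-0.8, -0.06, -0.32, 0, 0],
    [-0.8, -0.1, -0.48, 0, 0],
    [-0.8, -0.13, -0.62, 0, 0],
    [-0.8, -0.15, -0.74, 0, 0],
    [-0.8, -0.156, -0.781, 0, 0],
    [-0.8, -0.156, -0.781, 0, 0],
    [-0.8, -0.156, -0.781, -0.1, 0],
    [-0.8, -0.156, -0.781, -0.18, 0],
    [-0.8, -0.156, -0.781, -0.22, 0],
    [-0.8, -0.156, -0.781, -0.25, 0],
    [-0.8, -0.156, -0.781, -0.27, 0],
    [-0.8, -0.156, -0.781, -0.285, 0],
    [-0.8, -0.156, -0.781, -0.297, 0],
    [-0.8, -0.156, -0.781, -0.305, 0],
    [-0.8, -0.156, -0.781, -0.31, 0],
    [-0.8, -0.156, -0.781, -0.311, 0],
    [-0.8, -0.156, -0.781, -0.311, 0],
  ],
)

```text
time_s: 21.0
position: [0.5073, -0.2325, 0.0236]
tcp_rot: [[0.918, 0.397, 0.0], [0.397, -0.918, -0.0], [0.0, 0.0, -1.0]]
force: [-0.3, 0.7, 0.3]
opening: 0.262
grasp_force: 30.0
```

Emit:
step_arm(
  targets=[
    [-0.3, 0, 0, 0, 0],
    [-0.3, 0, 0, 0, 0],
    [-0.1, 0, 0, 0, 0],
    [0.1, 0, 0, 0, 0],
    [0.1, 0, 0, 0, 0],
    [0.1, 0, 0, 0.06, 0],
    [0.1, 0, 0, 0.15, 0],
    [0.1, 0, 0, 0.25, 0],
    [0.1, 0, 0, 0.311, 0],
    [0.1, 0, 0, 0.311, 0],
    [0, 0.03, 0.2, 0.311, 0],
    [0, 0.06, 0.4, 0.311, 0],
    [0, 0.09, 0.6, 0.311, 0],
    [0, 0.12, 0.8, 0.311, 0],
    [0, 0.16, 1, 0.311, 0],
    [0, 0.16, 1, 0.311, 0],
  ],
)

```text
time_s: 22.6
position: [0.5465, 0.0233, 0.1]
tcp_rot: [[0.915, 0.404, -0.002], [0.404, -0.915, 0.002], [-0.001, -0.002, -1.0]]
force: [-0.0, -0.4, -0.4]
opening: 0.497
grasp_force: 0.0
```

Emit:
step_arm(
  targets=[
    [0, 0.03, 0.2, 0, 0],
    [0, 0.06, 0.36, 0, 0],
    [0, 0.076, 0.418, 0, 0],
    [0, 0.076, 0.418, 0, 0],
    [0, 0.076, 0.418, -0.1, 0],
    [0, 0.076, 0.418, -0.2, 0],
    [0, 0.076, 0.418, -0.26, 0],
    [0, 0.076, 0.418, -0.3, 0],
    [0, 0.076, 0.418, -0.32, 0],
    [0, 0.076, 0.418, -0.334, 0],
    [0, 0.076, 0.418, -0.334, 0],
    [0, 0.076, 0.418, -0.334, 0],
  ],
)

```text
time_s: 23.8
position: [0.5667, 0.1222, 0.0182]
tcp_rot: [[0.918, 0.398, 0.001], [0.398, -0.918, 0.0], [0.001, 0.0, -1.0]]
force: [-0.0, -0.0, 0.2]
opening: 0.504
grasp_force: 0.0
```

```bash
python3 chk.py 38 30 24
```

```text
[0.56666501 0.12220882 0.01817082] 0.5036786197429399 [-0.  -0.   0.2]
top 38 [405.  178.1] 267 [404.8 178.4] 265 [ 0.6029 -0.1908]
top 30 [415.1 199.6] 168 [415.  199.8] 172 [ 0.5519 -0.2134]
top 24 [423.9 218.8] 111 [423.8 219.1] 115 [ 0.5065 -0.2325]
scene 38 [349.  164.4] 262 [349.1 165. ] 220 [ 0.6009 -0.1887]
scene 30 [370.4 169.3] 169 [370.3 170. ] 136 [ 0.55   -0.2107]
scene 24 [389.3 173.6] 114 [389.3 173.8] 92 [ 0.5067 -0.232 ]
```

Emit:
step_arm(
  targets=[
    [-0.9, 0, 0, 0, 0],
    [-0.9, 0, 0, 0, 0],
    [-0.9, 0, 0, 0, 0],
    [-0.9, 0, 0, 0, 0],
    [-0.9, 0, 0, 0, 0],
    [-0.9, 0, 0, 0, 0],
    [-0.9, 0, 0, 0, 0],
    [-0.9, 0, 0, 0, 0],
    [-0.9, 0, 0, 0.06, 0],
    [-0.9, 0, 0, 0.16, 0],
    [-0.9, 0, 0, 0.28, 0],
    [-0.9, 0, 0, 0.334, 0],
    [-0.9, -0.03, -0.12, 0.334, 0],
    [-0.9, -0.06, -0.27, 0.334, 0],
    [-0.9, -0.1, -0.43, 0.334, 0],
    [-0.9, -0.14, -0.6, 0.334, 0],
    [-0.9, -0.18, -0.75, 0.334, 0],
    [-0.9, -0.21, -0.9, 0.334, 0],
    [-0.9, -0.24, -1, 0.334, 0],
  ],
)

```text
time_s: 25.8
position: [0.5059, -0.1303, 0.1014]
tcp_rot: [[0.918, 0.396, 0.001], [0.396, -0.918, -0.001], [0.001, 0.001, -1.0]]
force: [-0.4, 0.8, 0.1]
opening: 0.182
grasp_force: 30.0
```

Emit:
step_arm(
  targets=[
    [-0.9, -0.04, -0.14, 0, 0],
    [-0.9, -0.09, -0.28, 0, 0],
    [-0.9, -0.13, -0.4, 0, 0],
    [-0.9, -0.154, -0.486, 0, 0],
    [-0.9, -0.154, -0.486, 0, 0],
    [-0.9, -0.154, -0.486, -0.1, 0],
    [-0.9, -0.154, -0.486, -0.18, 0],
    [-0.9, -0.154, -0.486, -0.22, 0],
    [-0.9, -0.154, -0.486, -0.25, 0],
    [-0.9, -0.154, -0.486, -0.27, 0],
    [-0.9, -0.154, -0.486, -0.285, 0],
    [-0.9, -0.154, -0.486, -0.297, 0],
    [-0.9, -0.154, -0.486, -0.304, 0],
    [-0.9, -0.154, -0.486, -0.308, 0],
    [-0.9, -0.154, -0.486, -0.311, 0],
    [-0.9, -0.154, -0.486, -0.311, 0],
    [-0.9, -0.154, -0.486, -0.311, 0],
  ],
)

```text
time_s: 27.5
position: [0.4678, -0.2494, 0.0236]
tcp_rot: [[0.918, 0.397, 0.0], [0.397, -0.918, -0.0], [0.0, 0.0, -1.0]]
force: [-0.1, 0.9, 0.9]
opening: 0.184
grasp_force: 30.0
```

Emit:
step_arm(
  targets=[
    [-0.4, 0, 0, 0, 0],
    [-0.4, 0, 0, 0, 0],
    [-0.2, 0, 0, 0, 0],
    [0, 0, 0, 0, 0],
    [0, 0, 0, 0, 0],
    [0, 0, 0, 0.06, 0],
    [0, 0, 0, 0.15, 0],
    [0, 0, 0, 0.25, 0],
    [0, 0, 0, 0.4, 0],
    [0, 0, 0, 0.4, 0],
    [0, 0, 0.2, 0.4, 0],
    [0, 0, 0.4, 0.4, 0],
    [0, 0, 0.6, 0.4, 0],
    [0, 0, 0.8, 0.4, 0],
    [0, 0, 1, 0.4, 0],
    [0, 0, 1, 0.4, 0],
    [0, 0, 1, 0.4, 0],
    [0, 0, 1, 0.4, 0],
  ],
)

```text
time_s: 29.3
position: [0.468, -0.0001, 0.123]
tcp_rot: [[0.918, 0.397, 0.0], [0.397, -0.918, -0.0], [0.0, 0.0, -1.0]]
force: [-0.0, 0.3, 0.2]
opening: 0.501
grasp_force: 0.0
```

```bash
python3 chk.py 38 30 24 18; python3 - <<'E'
from h import *
a=cv2.resize(capture("top")["color"][150:260,340:460],(436,400),interpolation=2)
b=cv2.resize(capture("scene")["color"][145:205,320:430],(733,400),interpolation=2)[:,:350*2]
cv2.imwrite("pics/f.png",cv2.resize(np.hstack([a,b]),(800,282))[:,:,::-1])
cv2.imwrite("pics/ftop.png",capture("top")["color"][:,:,::-1])
E
```

```text
[ 4.68036048e-01 -1.33878212e-04  1.23048277e-01] 0.5014424213270188 [-0.   0.3  0.2]
top 38 [405.  178.1] 267 [404.8 178.4] 265 [ 0.6029 -0.1908]
top 30 [415.1 199.6] 168 [415.  199.8] 172 [ 0.5519 -0.2134]
top 24 [423.9 218.8] 111 [423.8 219.1] 115 [ 0.5065 -0.2325]
top 18 [431.9 235.7] 66 [431.7 236.2] 72 [ 0.4669 -0.2493]
scene 38 [349.  164.4] 262 [350.9 166.3] 144 [ 0.5927 -0.1862]
scene 30 [370.4 169.3] 169 [370.4 170. ] 134 [ 0.55   -0.2108]
scene 24 [389.3 173.6] 114 [389.3 173.7] 90 [ 0.5072 -0.2321]
scene 18 [406.3 177.4] 69 [406.6 177.4] 58 [ 0.4675 -0.2504]
```

View pics/f.png

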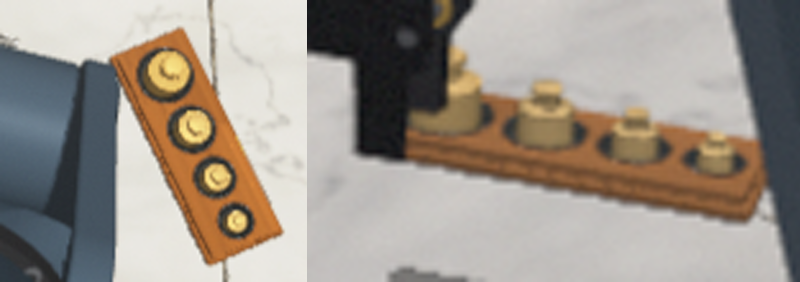

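View pics/ftop.png

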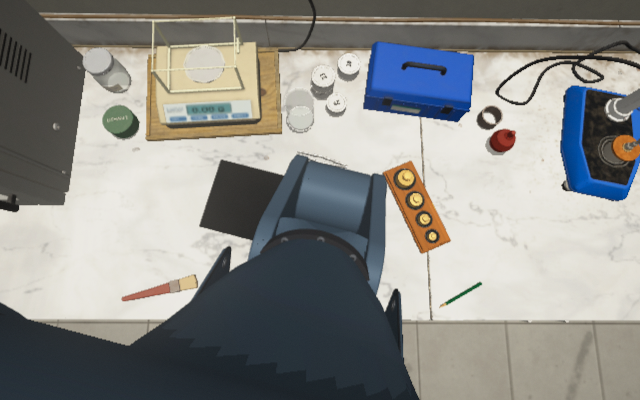

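All four weights stand upright in their pockets, at top-view pixels from (405,178) to (432,236). The arm is clear of them.

```bash
python3 -c "
from rig import *
print(hand_in())"
```

```text
the job is handed in; nothing more can be done
None
```

All four weights stand upright in their own pockets, set down in order from largest to smallest; I steered clear of the stopwatch and tweezers, and the job was handed in at about 30 s.

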